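# Seat the cutter holder in the milling head's spindle

## Task

Take the cutter holder with the red band out of the wooden rack and fit it into the upturned spindle of the blue milling head: taper down in the bore, turned so that its two drive slots drop over the two brass dogs, and pushed fully home. Do not drop or ram it in, let go of it at the end, and leave the other two tools in the rack and everything else on the table alone.

Things in the scene. Friction and masses are not known exactly. Their poses are not given: they have to be found in the camera images.
- holder_grip (a point): Middle of the round dark grip of the cutter holder to fit: an upright cylinder 36 mm in diameter, 60 mm tall, red band round its top. The point is on the axis, 46 mm above the flange's underside, 30 mm above the flange's top and 30 mm below the top end. z points up the axis, away from the taper; x lies along the line of the two drive slots. Holder: 124 mm long, about 0.55 kg.
- holder: The same holder; origin on its axis at the underside of its steel flange (50 mm in diameter, 16 mm thick); axes as holder_grip. The tapered shank below is 48 mm long, 32 mm wide at the flange, 18 mm at the tip. Two drive slots 17 mm wide and 8 mm deep are cut right through the flange's rim at +x and -x: half a turn makes no difference. It lifts straight out of the rack.
- spindle_mouth (a point): Centre of the flat face of the upturned spindle nose (64 mm in diameter), 142 mm above the table; z up the spindle axis, x and y are the fixed stand's. Tapered bore: 31.6 mm wide at the face, 52 mm deep, oiled. Two brass dogs on the face: 8 mm high, 12.5 mm wide, 20 to 29.5 mm from the axis. Holder fully home: flange underside about 1.5 mm above the face, held by the taper.
- chuck_mid (a point): Half-way up the drill chuck, a bystander with a black body and a plain round flange, standing in another socket of the rack; 114 mm long, its widest 50 mm. Leave it alone.
- mill_mid (a point): Half-way up the face mill, a bystander with a yellow cutter head 54 mm in diameter and a plain round flange, standing in another socket of the rack; 104 mm long. Leave it alone.
- rack: Plywood tool rack, fixed, 120 x 360 mm, top 75 mm above the table; origin on the table under its middle; three sockets 115 mm apart along its y axis (the middle one over the origin). The tools stand with flanges on its top and shanks hanging 48 mm down in the sockets with 1 mm play.
- stand: Blue milling head, nose up on a fixed 130 mm square grey foot; origin on the table under the spindle axis, black box at +x. Spindle locked; the line through its dogs lies within 0.7 rad either way of this x axis and is NOT measured: find it by touch or by eye. Off the dogs' line the flange stops on their tops, 8 mm above the face, and slides round; within about 0.08 rad of it, it drops.
- electrode_box: Red and yellow six-sided box of welding electrodes lying on the table beyond the work, 270 mm long and 64 mm wide, origin on the table near its middle; a bystander.
- cap: Yellow six-sided plastic cap, 68 mm wide and 45 mm high, open side up, origin under its middle; a bystander.
There are look-alikes about, which are no part of the job. There is more than one size of the stand; the job needs the larger.

How it is judged:
On the way, in this order (a step that is already met when the one before it is completed fails the run):
1. the holder is lifted clear of the rack (contact force between holder and rack below 0.1 N and z of holder in the frame of rack above 0.125 m), for 0.1 s.
2. the holder's taper stands in the spindle bore (horizontal distance between holder and spindle_mouth below 0.006 m and z of holder in the frame of spindle_mouth below 0.03 m), for 0.1 s.
At the end, for the whole second after the job is handed in: The holder stands still in the spindle with slots over the dogs: flange underside under 3.5 mm above the spindle face, axis within 2 mm and 0.04 rad of upright, fingers off it. Drill chuck and face mill are within 20 mm, electrode box and cap within 30 mm, of where they began (z of holder in the frame of spindle_mouth below 0.0035 m and horizontal distance between holder and spindle_mouth below 0.002 m and angle between holder's own z axis and vertical below 0.04 rad and linear speed of holder below 0.01 m/s and contact force between holder and the fingers below 0.1 N and distance of each of chuck_mid, mill_mid from where it was at the start of the episode below 0.02 m and distance of each of electrode_box, cap from where it was at the start of the episode below 0.03 m); the robot touches nothing.
It fails at once if the holder is dropped into the spindle (faster than 0.6 m/s there) or rammed (more than 300 N in all between the taper and its bore, which wedging makes several times the push) (contact force between holder and stand above 300 N or (linear speed of holder above 0.6 m/s and horizontal distance between holder and spindle_mouth below 0.03 m and z of holder in the frame of spindle_mouth below 0.045 m)).
It fails at once if the drill chuck or the face mill is knocked or taken out of its socket (distance of any of chuck_mid, mill_mid from where it was at the start of the episode above 0.03 m).
It fails at once if the electrode box or the cap is pushed away (distance of any of electrode_box, cap from where it was at the start of the episode above 0.04 m).
It also fails if it takes over 58 s, if anything falls off the work surface, if the arm or the gripper's body presses on something with over 40 N, if the wrist force passes 120 N, or if a joint passes its speed limit or range.

## Robot

A 7-joint arm with a two-finger parallel gripper is mounted at the origin on the work surface. World frame = base frame: x ahead of the robot, y to its left, z up, the work surface at z = 0. Lengths are in m, angles in rad, forces in N, time in s.
With the tool pointing down it reaches from about 0.35 to 0.9 m from the base axis. Payload 8.1 kg.
Tool frame: the origin (TCP) lies midway between the tips of the shut fingers; the grasp point (between the pads) lies 19 mm behind it (arm.hold_point_z is the z of the grasp point in the tool frame, in m); z points along the fingers, y is the line along which they close (so a half turn about z gives the same grasp; the last joint's range is limited). The gripper opens to 92 mm and grips with 3 to 60 N. Pads are 19 mm wide; open, the fingers measure 130 mm over their backs; the gripper's body (75 mm by 190 mm) begins 47 mm behind the grasp point.
Start: joints at [1.109, 0.434, 0.025, 1.573, -0.012, 1.134, -0.075], TCP at [0.219, -0.585, 0.227] pointing down, gripper open.
Joint ranges: [-2.62, 2.62], [-0.44, 2.09], [-1.27, 1.32], [0.08, 2.57], [-1.32, 4.46], [0.12, 2], [-2.74, 2.74]. Speed limits (rad/s): [2.22, 2.22, 3.01, 3.01, 3.14, 3.14, 3.14].

## Interface

Orientations are given as a rotation vector (axis times angle).
In Python, from cell import arm, get_image, camera_params, job gives the robot as it stands.
- The arm moves only by the tool send_rows, never from a script. Its argument "deltas" is a list of rows, each a list of 3 entries, a list of its own where there are three numbers: the shift along the world's x, y, z in m, then the turn, a rotation vector about the world's x, y, z in rad, then the finger opening in m, from 0 to 0.0918. In form: [[[tx, ty, tz], [ax, ay, az], gripper], ...]. A call has exactly 10 rows; each row shifts and turns the commanded pose from where the row before left it; what a row does not reach is not made up. A row lasts 1/10 s, in which the tool goes at most 50 mm and 8.59 degrees, less where a joint would pass 70% of its speed; a pose out of reach is approached as far as the arm can. A call with a gripper value outside its range is refused whole. The fingers move at their own pace and stop on an object; "force" is the grip in N (left out, the last holds). Time passes only in rows, so rows that do not move let the fingers close, or fill a call up. It gives the time, the measured TCP pose, the force and the opening at its end, in the units of the state.
- arm.observe(): the state, without advancing time (a new reading comes with each control period).
- get_image(name): name is "side" or "top" or "wrist"; returns the picture (384x512x3 uint8, red, green, blue); there is no depth.
- camera_params(name): a dict with "fov_y" (degrees; the focal length in pixels is half the picture's height over the tangent of half this angle, whatever the lens; pixels are square), "cx", "cy" (the principal point, pixels), "distortion" ([k1, k2, p1, p2, k3] as OpenCV has them; the pictures are not rectified), "rvec" (rotation vector, rad) and "tvec" (3), from world to camera coordinates, as OpenCV has them. Camera axes: x right, y down, z forward; pixel columns grow to the right and rows downward; lengths in m; the calibration is good to about 2 mm. A picture is of the moment at which its call begins: read the wrist's pose just before it. camera_params takes no time and is no camera call; for the wrist camera it gives the pose at the moment of the call.
- job.sign_off(): hands the job in, once; it reports no verdict.
The state is a dict: "clock": time; "joints": joint angles; "dq": joint speeds; "joint_efforts": joint torques, N m; "position": TCP position; "ee_rot": TCP orientation; "force": force on the tool from outside, world axes, zero at the start; "ft_torque": the same for the moment, N m; "width": opening from 0.0 (shut) to 1.0 (fully open).
Only numpy, scipy, OpenCV 4.12 (cv2) and the standard library are available. Lean on these libraries where they do the work, as an engineer would, in place of code of your own. Each camera call takes 0.05 s, during which the arm holds its last target. There are 200 camera calls.

## Working session

There is one attempt and no reset: what is moved stays moved. The work goes in short steps, Python scripts to look and compute and a tool call to move; the robot and the scene stay as the last step left them, time stands still between calls to the robot, and variables do not carry over. Pictures are saved under pics/ and viewed, on a budget of 10 in all, crops included, one or two more only if the job needs it, and the job is handed in when it is done.

Besides the shell and the picture viewer there is one more tool, called after "Emit:" as name(argument=value, ...), one argument or row to a line, values as JSON. send_rows: Moves the arm, as the interface text tells. Its arguments: {"type":"object","properties":{"deltas":{"type":"array","items":{"type":"array"}},"force":{"type":"number"}},"required":["deltas"]}

```bash
ls; mkdir -p pics; cat > h.py <<'E'
import numpy as np, cv2
from cell import arm, get_image, camera_params, job
def K(p):
    f=192/np.tan(np.radians(p['fov_y'])/2); return np.array([[f,0,p['cx']],[0,f,p['cy']],[0,0,1.]])
def ray(p,uv):
    q=cv2.undistortPoints(np.array(uv,float).reshape(-1,1,2),K(p),np.array(p['distortion'],float)).reshape(-1,2)
    R=cv2.Rodrigues(np.array(p['rvec'],float))[0]; t=np.array(p['tvec'],float)
    return -R.T@t,(np.c_[q,np.ones(len(q))]@R)
def plane(p,uv,z):
    c,d=ray(p,uv); return c+d*((z-c[2])/d[:,2])[:,None]
def proj(p,X):
    return cv2.projectPoints(np.array(X,float).reshape(-1,1,3),np.array(p['rvec'],float),np.array(p['tvec'],float),K(p),np.array(p['distortion'],float))[0].reshape(-1,2)
def save(n,im,s=1): cv2.imwrite('pics/'+n,cv2.resize(im,None,fx=s,fy=s,interpolation=cv2.INTER_CUBIC)[:,:,::-1])
E
python3 - <<'E'
from h import *
s=arm.observe(); print(s)
a=get_image('side');b=get_image('top');np.save('side.npy',a);np.save('top.npy',b)
save('side.png',a,1.5);save('top.png',b,1.5)
for n in('side','top','wrist'):print(n,camera_params(n))
E
```

```text
pics
{'clock': 0.0, 'joints': array([ 1.10941315,  0.43523316,  0.02499187,  1.57407321, -0.01160762,
        1.13399194, -0.07512659]), 'dq': array([ 8.05520075e-05,  1.01276784e-03, -2.32107660e-04,  1.12743769e-03,
       -3.00502719e-03, -3.73239169e-05,  6.51073166e-04]), 'joint_efforts': array([ 1.34555617e-04, -6.67852736e+01,  9.85528417e-01, -3.14466441e+01,
       -6.02706266e-02,  4.29949898e-02,  1.92760158e-04]), 'position': array([ 0.21922421, -0.5847599 ,  0.2259481 ]), 'ee_rot': array([-3.08973103e+00, -5.60109116e-01,  6.56401033e-04]), 'force': array([ 1.04185131, -0.34420528,  0.07451803]), 'ft_torque': array([-0.01854528,  0.03969993, -0.04314282]), 'width': 0.9992278970762987}
side {'fov_y': 50.58008889315832, 'cx': 254.38129275621776, 'cy': 193.26869200351294, 'distortion': array([-0.07767048,  0.        ,  0.        ,  0.        ,  0.        ]), 'rvec': array([ 2.36076028, -0.20488118,  0.0755353 ]), 'tvec': array([-0.56420548,  0.16271754,  1.09704026])}
top {'fov_y': 54.78632642602426, 'cx': 258.02044104028096, 'cy': 195.1598615087079, 'distortion': array([-0.08347502,  0.        ,  0.        ,  0.        ,  0.        ]), 'rvec': array([ 2.11581638, -2.15286585,  0.15465901]), 'tvec': array([0.03106045, 0.59567502, 1.02812688])}
wrist {'fov_y': 66.16244064294932, 'cx': 261.2949120410722, 'cy': 188.60529354668944, 'distortion': array([-0.00123268,  0.        ,  0.        ,  0.        ,  0.        ]), 'rvec': array([-2.37000417,  1.64130792,  0.25033314]), 'tvec': array([-0.62442875, -0.03874934,  0.39009297])}
```

View pics/top.png

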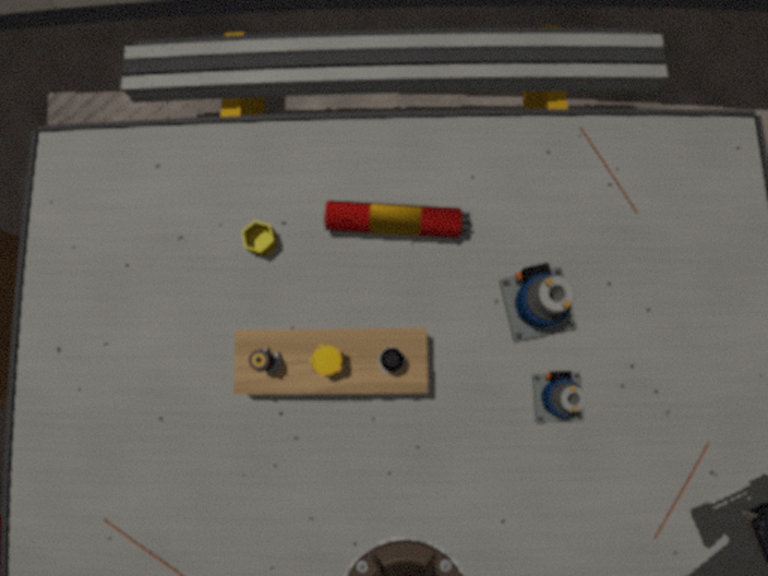

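View pics/side.png

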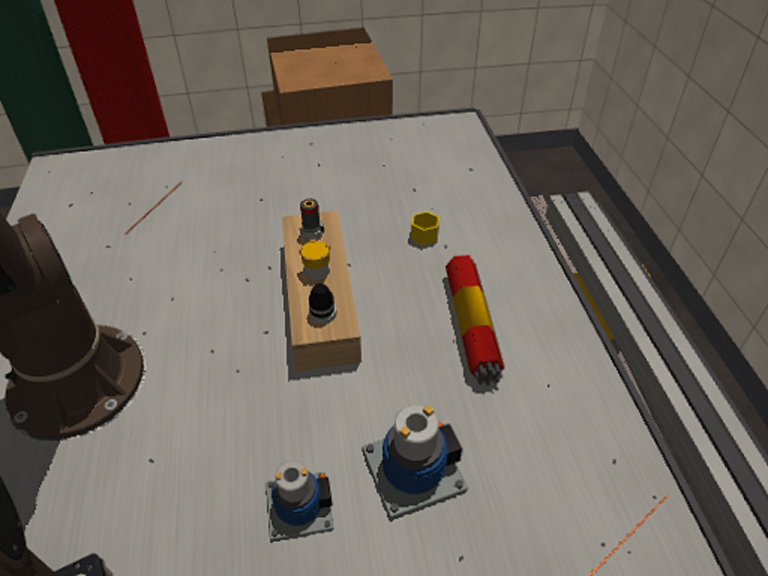

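The top view shows the red-banded holder in the left socket (px 262,358 of the 1.5× picture), the face mill at (327,360), the chuck at (392,360). There are two blue stands: at (545,298), larger, and at (560,398), smaller. The job needs the larger, upper one. The side view agrees: large stand at (415,430), small one at (295,490), and the red band is on the tool at (310,210). I'll confirm with one enlarged crop.

```bash
python3 - <<'E'
from h import *
a=np.load('side.npy');b=np.load('top.npy')
def c(im,u,v,w,h): return cv2.resize(im[v:v+h,u:u+w],(400,300),interpolation=cv2.INTER_CUBIC)
m=np.vstack([np.hstack([c(b,150,216,60,45),c(b,330,172,64,48)]),np.hstack([c(a,180,125,60,45),c(a,244,262,64,48)])])
save('crop.png',m)
p=camera_params('top')
print(plane(p,[[262/1.5,358/1.5],[552/1.5,294/1.5],[573/1.5,398/1.5]],0.15))
for lab,z,uv in[('foot small',0.01,[[533,373],[583,422]]),('foot large',.01,[[500,281],[575,326]]),('rack',.075,[[235,330],[428,328],[429,394],[235,394]])]:
  print(lab,plane(p,np.array(uv)/1.5,z))
E
```

```text
[[ 0.46959859  0.23765002  0.15      ]
 [ 0.57228263 -0.26934537  0.15      ]
 [ 0.3918552  -0.2952788   0.15      ]]
foot small [[ 0.43704893 -0.26306288  0.01      ]
 [ 0.3396841  -0.35697024  0.01      ]]
foot large [[ 0.62165692 -0.20630736  0.01      ]
 [ 0.5279325  -0.35251769  0.01      ]]
rack [[ 0.52594589  0.30778822  0.075     ]
 [ 0.52374766 -0.05486218  0.075     ]
 [ 0.40223174 -0.05350229  0.075     ]
 [ 0.40687557  0.30530909  0.075     ]]
```

View pics/crop.png

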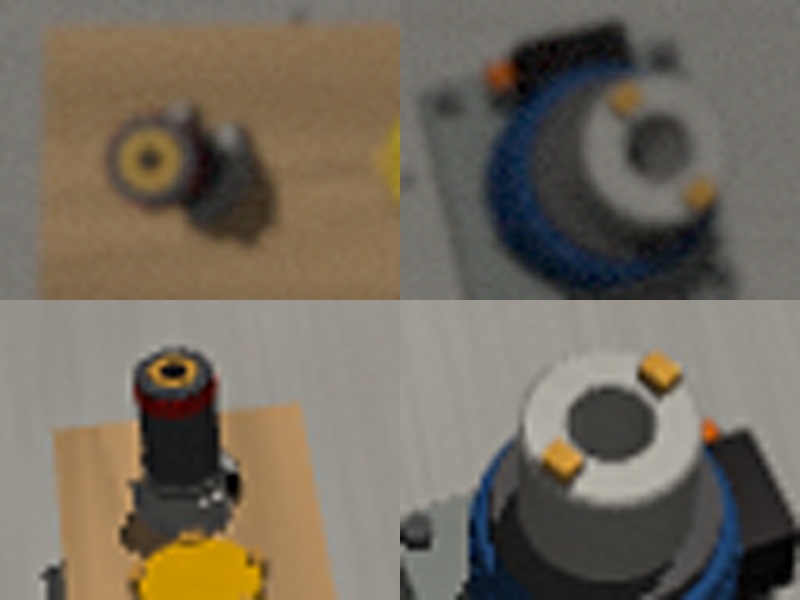

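The crop confirms it: the holder has the red band round a dark grip with slots at the flange, and the larger nose carries two brass dogs.

```bash
python3 - <<'E'
from h import *
pt,ps=camera_params('top'),camera_params('side')
T=lambda x,y:[330+(x-400)/6.25,172+y/6.25]
S=lambda x,y:[244+(x-400)/6.25,262+(y-300)/6.25]
def tri(u,v):
    A=[];B=[]
    for p,w in((pt,u),(ps,v)):
        c,d=ray(p,[w]);d=d[0]/np.linalg.norm(d[0]);M=np.eye(3)-np.outer(d,d);A.append(M);B.append(M@c)
    return np.linalg.solve(sum(A),sum(B))
print('holder top',tri([172.5,239.7],[206.1,135.65]),plane(pt,[[172.5,239.7]],.151),plane(ps,[[206.1,135.65]],.151))
d=[tri(T(626,97),S(660,372)),tri(T(700,193),S(562,460))];print('dogs',d,'mid',(d[0]+d[1])/2)
for n,p,q in(('t',pt,[T(626,97),T(700,193)]),('s',ps,[S(660,372),S(562,460)])):
    P=plane(p,q,.15);e=P[0]-P[1];print(n,P,P.mean(0),np.linalg.norm(e),np.arctan2(e[1],e[0]))
print('bore',tri(T(660,147),S(612,424)),plane(pt,[T(660,147)],.142),plane(ps,[S(612,424)],.142))
E
```

```text
holder top [0.46798278 0.24340738 0.14964485] [[0.46695759 0.2430522  0.151     ]] [[0.4689194  0.24169578 0.151     ]]
dogs [array([ 0.59578661, -0.26694453,  0.14629739]), array([ 0.55476487, -0.29574744,  0.14700385])] mid [ 0.57527574 -0.28134599  0.14665062]
t [[ 0.59498184 -0.26586993  0.15      ]
 [ 0.55354508 -0.29475361  0.15      ]] [ 0.57426346 -0.28031177  0.15      ] 0.05051012635428796 0.6087463537347757
s [[ 0.59523028 -0.26925391  0.15      ]
 [ 0.55517433 -0.29745875  0.15      ]] [ 0.57520231 -0.28335633  0.15      ] 0.04898971081990098 0.6134965491872053
bore [ 0.57534404 -0.28159879  0.14149842] [[ 0.5745914 -0.2814058  0.142    ]] [[ 0.57593895 -0.28185045  0.142     ]]
```

Emit:
send_rows(
  deltas=[
    [[0.03, 0.042, 0.009], [0, 0, 0.06], 0.0918],
    [[0.03, 0.042, 0.009], [0, 0, 0.06], 0.0918],
    [[0.03, 0.042, 0.009], [0, 0, 0.06], 0.0918],
    [[0.03, 0.042, 0.009], [0, 0, 0.06], 0.0918],
    [[0.03, 0.042, 0.009], [0, 0, 0.06], 0.0918],
    [[0.03, 0.042, 0.009], [0, 0, 0.06], 0.0918],
    [[0.03, 0.042, 0.009], [0, 0, 0.06], 0.0918],
    [[0.03, 0.042, 0.009], [0, 0, 0.06], 0.0918],
    [[0.03, 0.042, 0.009], [0, 0, 0.06], 0.0918],
    [[0.03, 0.042, 0.009], [0, 0, 0.06], 0.0918],
  ],
)

```text
clock: 1.1
position: [0.5063, -0.1826, 0.3129]
ee_rot: [2.786, 1.452, -0.0]
force: [0.8, -1.2, 0.2]
width: 1.0
```

```bash
cat > w.py <<'E'
import sys
from h import *
n=sys.argv[1]
s=arm.observe();p=camera_params('wrist');im=get_image('wrist')
import pickle;pickle.dump((p,im),open(n+'.pkl','wb'));save(n+'.png',im,1.5)
print(s['clock'],s['position'],s['ee_rot'],s['joints']);R=cv2.Rodrigues(p['rvec'])[0];print('cam',-R.T@p['tvec'],'fwd',R[2])
for X in([.575,-.281,.142],[.468,.2425,.151]):print(proj(p,X)*1.5)
E
python3 w.py w1
```

```text
1.1 [ 0.5063359  -0.18262181  0.31288222] [ 2.78585354e+00  1.45207112e+00 -4.39447938e-04] [ 0.49334185  0.25533517 -0.31323373  1.62991946  0.08178649  1.26942458
 -0.44452312]
cam [ 0.55137231 -0.1166969   0.47055015] fwd [-0.1702781  -0.24481162 -0.95450125]
[[535.04968308 305.29314231]]
[[-129.75551326 -346.92807235]]
```

Emit:
send_rows(
  deltas=[
    [[-0.004, 0.04, 0], [0, 0, 0.06], 0.0918],
    [[-0.004, 0.04, 0], [0, 0, 0.06], 0.0918],
    [[-0.004, 0.04, 0], [0, 0, 0.06], 0.0918],
    [[-0.004, 0.04, 0], [0, 0, 0.06], 0.0918],
    [[-0.004, 0.04, 0], [0, 0, 0.06], 0.0918],
    [[-0.004, 0.04, 0], [0, 0, 0.06], 0.0918],
    [[-0.004, 0.04, 0], [0, 0, 0.06], 0.0918],
    [[-0.004, 0.04, 0], [0, 0, 0.06], 0.0918],
    [[-0.004, 0.03, 0], [0, 0, 0.06], 0.0918],
    [[-0.004, 0.02, 0], [0, 0, 0.06], 0.0918],
  ],
)

```text
clock: 2.15
position: [0.4649, 0.1877, 0.3124]
ee_rot: [-2.229, -2.213, 0.0]
force: [0.3, 0.7, -0.3]
width: 1.0
```

```bash
python3 w.py w2; python3 - <<'E'
from h import *
import pickle
p,im=pickle.load(open('w1.pkl','rb'));q,jm=pickle.load(open('w2.pkl','rb'))
h=cv2.cvtColor(im,cv2.COLOR_RGB2HSV)
m=cv2.inRange(h,(10,110,100),(30,255,255))
n,l,st,c=cv2.connectedComponentsWithStats(m)
for i in range(1,n):
  if st[i,4]>30:print(st[i],c[i],plane(p,[c[i]],.15)[0])
x=lambda im,u,v:cv2.resize(im[v:v+150,u:u+200],(400,300),interpolation=cv2.INTER_CUBIC)
save('w1c.png',np.vstack([cv2.resize(im[120:300,240:480],(560,420)),]))
save('w2.png',jm,1.5)
E
```

```text
2.15 [0.46492887 0.18771021 0.31241592] [-2.22869991e+00 -2.21323487e+00  1.17218276e-04] [ 0.02868226  0.23269703 -0.63230553  1.69272174  0.14283713  1.26314347
 -0.64116626]
cam [0.46440096 0.26811033 0.47015498] fwd [-0.00238541 -0.2977231  -0.95464929]
[[497.83975573 677.60382109]]
[[397.50130075 182.97471506]]
[347 130   8  11  62] [350.32258065 135.66129032] [ 0.6072249  -0.20481359  0.15      ]
[ 91 256  16  49 236] [ 96.02542373 281.18644068] [ 0.25278427 -0.17989052  0.15      ]
[417 256  16  49 230] [426.60434783 281.22173913] [ 0.59538702 -0.41918711  0.15      ]
```

View pics/w2.png

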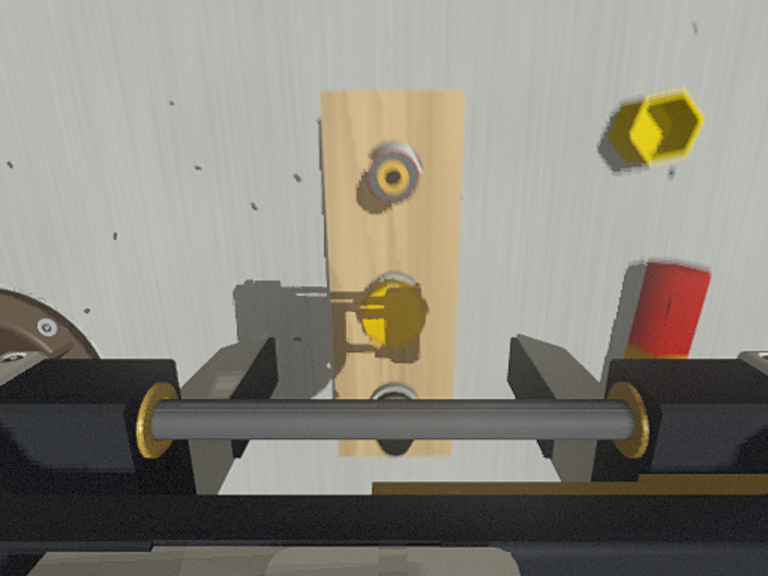

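View pics/w1c.png

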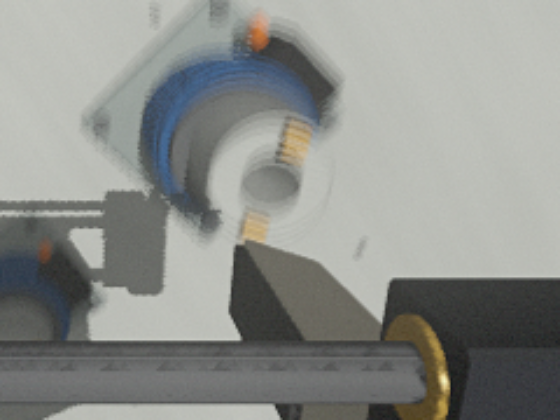

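w2 shows the holder's top at (394,176), within 5 mm of the estimate, with its slots hidden under the grip. w1 was blurred by motion, but its dogs at (296,140) and (256,228) agree with the earlier line. I'll view the holder more obliquely to find its slots.

Emit:
send_rows(
  deltas=[
    [[0, 0.02, -0.02], [0, 0, 0], 0.0918],
    [[0, 0.02, -0.02], [0, 0, 0], 0.0918],
    [[0, 0.02, -0.02], [0, 0, 0], 0.0918],
    [[0, 0.015, -0.02], [0, 0, 0], 0.0918],
    [[0, 0.015, -0.02], [0, 0, 0], 0.0918],
    [[0, 0.01, -0.02], [0, 0, 0], 0.0918],
    [[0, 0, 0], [0, 0, 0], 0.0918],
    [[0, 0, 0], [0, 0, 0], 0.0918],
    [[0, 0, 0], [0, 0, 0], 0.0918],
    [[0, 0, 0], [0, 0, 0], 0.0918],
  ],
)

```text
clock: 3.2
position: [0.4665, 0.285, 0.1937]
ee_rot: [2.236, 2.206, 0.002]
force: [-0.1, -0.1, 1.1]
width: 0.999
```

```bash
python3 w.py w3; python3 - <<'E'
from h import *
import pickle
p,im=pickle.load(open('w3.pkl','rb'))
u,v=proj(p,[.468,.2425,.11])[0].astype(int);u0,v0=max(u-75,0),max(v-75,0);print(u0,v0)
save('w3c.png',im[v0:v0+150,u0:u0+150],4)
E
```

```text
3.2 [0.4664926  0.28504708 0.1936926 ] [2.23550666e+00 2.20604833e+00 2.18000108e-03] [-0.18234757  0.41387508 -0.62677645  1.77159238  0.27740203  1.04387307
 -0.92298769]
cam [0.46614184 0.36545303 0.35145401] fwd [-0.00219071 -0.29773312 -0.95464663]
[[523.1258943  905.09907349]]
[[397.91763596 394.72434554]]
189 163
```

View pics/w3c.png

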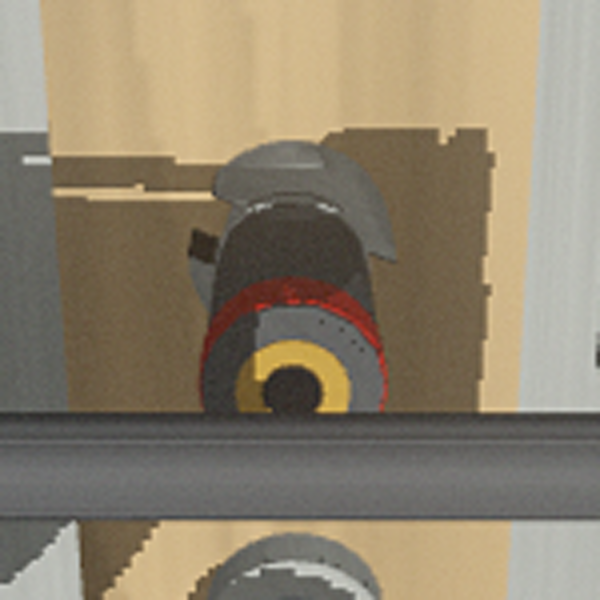

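```bash
python3 - <<'E'
from h import *
import pickle
p,im=pickle.load(open('w3.pkl','rb'))
c=np.array([.468,.2425])
# refine centre: top disc in this picture, hole centre (292,390)
P=plane(p,[[189+292/4,163+390/4]],.151)[0];print('top',P);c=P[:2]
for n,u in {'UL tip':(213,180),'UL tip2':(215,197),'L dark top':(192,232),'L dark bot':(190,253),'L dark r':(217,240),'R tip':(395,262),'R tip in':(370,255),'R upper':(390,220),'top':(300,142),'top facet':(300,167)}.items():
    for z in(.091,.075):
        d=plane(p,[[189+u[0]/4,163+u[1]/4]],z)[0][:2]-c;print(n,z,'r %.1f ang %.2f'%(np.hypot(*d)*1e3,np.arctan2(d[1],d[0])),end=' | ')
    print()
for z in(.091,.075):
    a=np.linspace(-.6,3.8,12);X=np.c_[c[0]+.025*np.cos(a),c[1]+.025*np.sin(a),0*a+z];print(z,np.c_[a,(proj(p,X)-[189,163])*4].round(1).tolist())
E
```

```text
top [0.46549201 0.24485836 0.151     ]
UL tip 0.091 r 27.3 ang 2.30 | UL tip 0.075 r 24.0 ang 2.51 | 
UL tip2 0.091 r 24.0 ang 2.41 | UL tip2 0.075 r 21.3 ang 2.67 | 
L dark top 0.091 r 24.7 ang 2.85 | L dark top 0.075 r 25.1 ang 3.13 | 
L dark bot 0.091 r 24.4 ang 3.07 | L dark bot 0.075 r 26.5 ang -2.93 | 
L dark r 0.091 r 18.4 ang 2.87 | L dark r 0.075 r 19.0 ang -3.03 | 
R tip 0.091 r 25.1 ang -0.05 | R tip 0.075 r 28.1 ang -0.32 | 
R tip in 0.091 r 19.1 ang 0.03 | R tip in 0.075 r 21.3 ang -0.33 | 
R upper 0.091 r 25.6 ang 0.38 | R upper 0.075 r 25.3 ang 0.11 | 
top 0.091 r 29.7 ang 1.49 | top 0.075 r 24.2 ang 1.46 | 
top facet 0.091 r 23.5 ang 1.47 | top facet 0.075 r 17.6 ang 1.43 | 
0.091 [[-0.6, 376.0, 309.8], [-0.2, 392.3, 275.6], [0.2, 392.8, 237.9], [0.6, 377.1, 202.7], [1.0, 347.2, 175.8], [1.4, 307.8, 162.0], [1.8, 265.6, 163.7], [2.2, 227.7, 180.6], [2.6, 200.4, 209.7], [3.0, 188.0, 245.9], [3.4, 191.9, 283.4], [3.8, 211.2, 316.2]]
0.075 [[-0.6, 371.5, 280.9], [-0.2, 386.9, 248.2], [0.2, 387.4, 212.2], [0.6, 372.4, 178.5], [1.0, 344.0, 152.9], [1.4, 306.7, 139.7], [1.8, 266.7, 141.3], [2.2, 230.8, 157.4], [2.6, 204.9, 185.2], [3.0, 193.0, 219.8], [3.4, 196.7, 255.6], [3.8, 215.0, 287.0]]
```

The crop shows slot edges at (215,197) and (190,253) on the left and (395,262) on the right. These give a slot line of about 2.75 rad in world axes, against about 0.61 for the dogs, so the turn needed is about +1.0. Now I move over the holder and down.

Emit:
send_rows(
  deltas=[
    [[0, -0.014, 0], [0, 0, 0], 0.0918],
    [[0, -0.014, 0], [0, 0, 0], 0.0918],
    [[0, -0.013, 0], [0, 0, 0], 0.0918],
    [[0, 0, 0], [0, 0, 0], 0.0918],
    [[0, 0, 0], [0, 0, 0], 0.0918],
    [[0, 0, -0.01], [0, 0, 0], 0.0918],
    [[0, 0, -0.015], [0, 0, 0], 0.0918],
    [[0, 0, -0.01], [0, 0, 0], 0.0918],
    [[0, 0, 0], [0, 0, 0], 0.0918],
    [[0, 0, 0], [0, 0, 0], 0.0918],
  ],
)

```text
clock: 4.25
position: [0.4655, 0.245, 0.1574]
ee_rot: [-2.234, -2.208, 0.001]
force: [0.4, 0.6, -0.0]
width: 0.994
```

Emit:
send_rows(
  deltas=[
    [[0.001, -0.001, -0.014], [0, 0, 0], 0.0918],
    [[0, 0, -0.014], [0, 0, 0], 0.0918],
    [[0, 0, -0.014], [0, 0, 0], 0.0918],
    [[0, 0, -0.013], [0, 0, 0], 0.0918],
    [[0, 0, 0], [0, 0, 0], 0.0918],
    [[0, 0, 0], [0, 0, 0], 0.0918],
    [[0, 0, 0], [0, 0, 0], 0.03],
    [[0, 0, 0], [0, 0, 0], 0.03],
    [[0, 0, 0], [0, 0, 0], 0.03],
    [[0, 0, 0], [0, 0, 0], 0.03],
  ],
  force=25,
)

```text
clock: 5.25
position: [0.4669, 0.2437, 0.103]
ee_rot: [2.235, 2.208, 0.001]
force: [-0.9, -1.0, -0.4]
width: 0.701
```

Emit:
send_rows(
  deltas=[
    [[0, 0, 0], [0, 0, 0], 0.03],
    [[0, 0, 0], [0, 0, 0], 0.03],
    [[0, 0, 0], [0, 0, 0], 0.03],
    [[0, 0, 0], [0, 0, 0], 0.03],
    [[0, 0, 0], [0, 0, 0], 0.03],
    [[0, 0, 0], [0, 0, 0], 0.03],
    [[0, 0, 0], [0, 0, 0], 0.03],
    [[0, 0, 0], [0, 0, 0], 0.03],
    [[0, 0, 0], [0, 0, 0], 0.03],
    [[0, 0, 0], [0, 0, 0], 0.03],
  ],
)

```text
clock: 6.25
position: [0.4666, 0.2436, 0.1026]
ee_rot: [-2.235, -2.208, 0.0]
force: [-1.5, -0.9, 1.5]
width: 0.39
```

Emit:
send_rows(
  deltas=[
    [[0, 0, 0.004], [0, 0, 0], 0.03],
    [[0, 0, 0.01], [0, 0, 0], 0.03],
    [[0, 0, 0.015], [0, 0, 0], 0.03],
    [[0, 0, 0.02], [0, 0, 0], 0.03],
    [[0, 0, 0.025], [0, 0, 0], 0.03],
    [[0, 0, 0.025], [0, 0, 0], 0.03],
    [[0, 0, 0.025], [0, 0, 0], 0.03],
    [[0, 0, 0.02], [0, 0, 0], 0.03],
    [[0, 0, 0.01], [0, 0, 0], 0.03],
    [[0, 0, 0.006], [0, 0, 0], 0.03],
  ],
  force=40,
)

```text
clock: 7.25
position: [0.4668, 0.2435, 0.2634]
ee_rot: [2.235, 2.208, 0.001]
force: [0.6, 0.7, -6.8]
width: 0.385
```

Emit:
send_rows(
  deltas=[
    [[0.003, -0.013, 0.003], [0, 0, 0.025], 0.03],
    [[0.0055, -0.026, 0.003], [0, 0, 0.05], 0.03],
    [[0.0055, -0.026, 0], [0, 0, 0.05], 0.03],
    [[0.0055, -0.026, 0], [0, 0, 0.05], 0.03],
    [[0.0055, -0.026, 0], [0, 0, 0.05], 0.03],
    [[0.0055, -0.026, 0], [0, 0, 0.05], 0.03],
    [[0.0055, -0.026, 0], [0, 0, 0.05], 0.03],
    [[0.0055, -0.026, 0], [0, 0, 0.05], 0.03],
    [[0.0055, -0.026, 0], [0, 0, 0.05], 0.03],
    [[0.0055, -0.026, 0], [0, 0, 0.05], 0.03],
  ],
)

```text
clock: 8.25
position: [0.5187, -0.0046, 0.2677]
ee_rot: [-1.649, -2.672, 0.002]
force: [0.4, -0.1, -6.5]
width: 0.384
```

Emit:
send_rows(
  deltas=[
    [[0.0055, -0.026, 0], [0, 0, 0.05], 0.03],
    [[0.0055, -0.026, 0], [0, 0, 0.05], 0.03],
    [[0.0055, -0.026, 0], [0, 0, 0.05], 0.03],
    [[0.0055, -0.026, 0], [0, 0, 0.05], 0.03],
    [[0.0055, -0.026, 0], [0, 0, 0.05], 0.03],
    [[0.0055, -0.026, 0], [0, 0, 0.05], 0.03],
    [[0.0055, -0.026, 0], [0, 0, 0.05], 0.03],
    [[0.0055, -0.026, 0], [0, 0, 0.05], 0.03],
    [[0.0055, -0.026, 0], [0, 0, 0.05], 0.03],
    [[0.001, -0.013, 0], [0, 0, 0.03], 0.03],
  ],
)

```text
clock: 9.25
position: [0.5691, -0.2537, 0.2669]
ee_rot: [-0.971, -2.985, 0.001]
force: [-0.4, 0.2, -7.1]
width: 0.384
```

Emit:
send_rows(
  deltas=[
    [[0, 0, 0], [0, 0, 0], 0.03],
    [[0, 0, 0], [0, 0, 0], 0.03],
    [[0, 0, 0], [0, 0, 0], 0.03],
    [[0, 0, 0], [0, 0, 0], 0.03],
    [[0, 0, 0], [0, 0, 0], 0.03],
    [[0, 0, 0], [0, 0, 0], 0.03],
    [[0, 0, 0], [0, 0, 0], 0.03],
    [[0, 0, 0], [0, 0, 0], 0.03],
    [[0, 0, 0], [0, 0, 0], 0.03],
    [[0, 0, 0], [0, 0, 0], 0.03],
  ],
)

```text
clock: 10.25
position: [0.5697, -0.2504, 0.2686]
ee_rot: [-0.97, -2.988, -0.0]
force: [-0.1, -0.9, -6.7]
width: 0.387
```

```bash
python3 - <<'E'
from h import *
s=arm.observe();R=cv2.Rodrigues(s['ee_rot'])[0];print(s['position'],'yang',np.arctan2(R[1,1],R[0,1]),R[:,2],s['joints'])
a=get_image('side');b=get_image('top')
pa,pb=camera_params('side'),camera_params('top')
def crop(im,p,X,w):
    u,v=proj(p,X)[0].astype(int);u0=u-w//2;v0=v-w//2;print(u0,v0);return cv2.resize(im[v0:v0+w,u0:u0+w],(400,400),interpolation=cv2.INTER_CUBIC)
save('c4.png',np.hstack([crop(a,pa,[.575,-.281,.2],80),crop(b,pb,[.575,-.281,.2],80)]))
E
```

```text
[ 0.56972169 -0.25040759  0.26861548] yang 0.9428798483340686 [-2.05403948e-05  7.00145679e-05 -9.99999997e-01] [ 0.7430296   0.47838938 -0.63054218  1.47905443  0.28737747  1.27770719
  1.0257489 ]
238 226
338 151
```

View pics/c4.png

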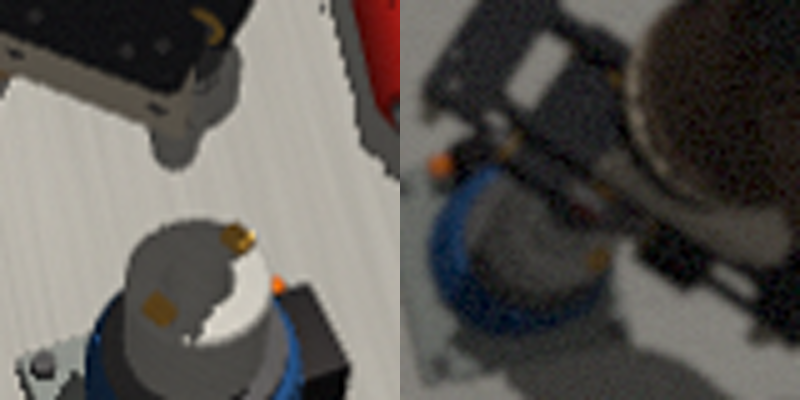

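The crop shows the holder 31 mm short of the spindle axis, because some rows were speed-limited. The dogs at (238,238) and (160,309) are as measured before. I'll finish the shift.

Emit:
send_rows(
  deltas=[
    [[0.001, -0.006, 0], [0, 0, 0.01], 0.03],
    [[0.001, -0.006, 0], [0, 0, 0.01], 0.03],
    [[0.001, -0.006, 0], [0, 0, 0.01], 0.03],
    [[0.001, -0.006, 0], [0, 0, 0.01], 0.03],
    [[0.001, -0.0065, 0], [0, 0, 0.01], 0.03],
    [[0, 0, 0], [0, 0, 0], 0.03],
    [[0, 0, 0], [0, 0, 0], 0.03],
    [[0, 0, 0], [0, 0, 0], 0.03],
    [[0, 0, 0], [0, 0, 0], 0.03],
    [[0, 0, 0], [0, 0, 0], 0.03],
  ],
)

```text
clock: 11.35
position: [0.5748, -0.2806, 0.2687]
ee_rot: [0.894, 3.011, 0.0]
force: [-0.6, -0.8, -5.8]
width: 0.385
```

```bash
python3 - <<'E'
from h import *
s=arm.observe();R=cv2.Rodrigues(s['ee_rot'])[0];print(s['clock'],s['position'],'yang',np.arctan2(R[1,1],R[0,1]),s['force'],s['ft_torque'])
a=get_image('side');np.save('s5.npy',a)
p=camera_params('side');x,y,z=s['position'];z-=.0276
for n,Z in(('flange under',z),('tip',z-.048)):print(n,(proj(p,[x,y,Z])-[230,215])*6.25)
save('c5.png',a[215:311,230:326],6.25)
E
```

```text
11.35 [ 0.57478779 -0.28056474  0.26873644] yang 0.9933823079498092 [-0.6380017  -0.75366574 -5.81679703] [ 0.01052675 -0.12198325  0.00952752]
flange under [[306.66149002 245.07776755]]
tip [[300.99552172 331.13442587]]
```

View pics/c5.png

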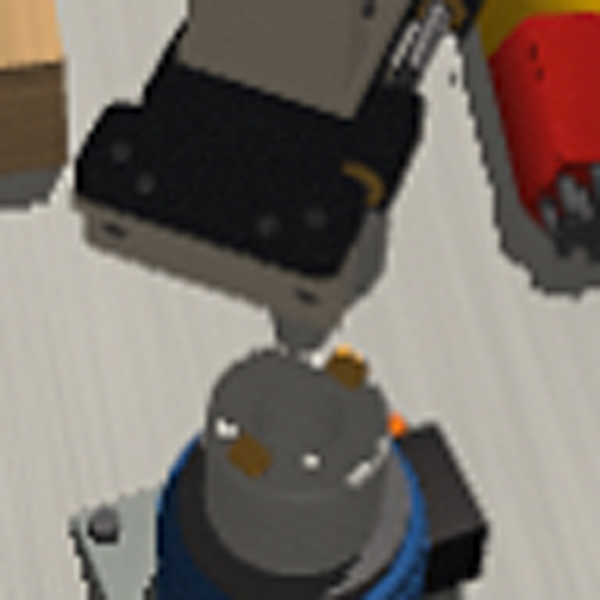

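The tip at (298,335) hangs over the bore, as predicted (301,331). I'll lower in steps and watch the force.

Emit:
send_rows(
  deltas=[
    [[0, 0, -0.006], [0, 0, 0], 0.03],
    [[0, 0, -0.01], [0, 0, 0], 0.03],
    [[0, 0, -0.012], [0, 0, 0], 0.03],
    [[0, 0, -0.012], [0, 0, 0], 0.03],
    [[0, 0, -0.012], [0, 0, 0], 0.03],
    [[0, 0, -0.012], [0, 0, 0], 0.03],
    [[0, 0, -0.008], [0, 0, 0], 0.03],
    [[0, 0, -0.004], [0, 0, 0], 0.03],
    [[0, 0, 0], [0, 0, 0], 0.03],
    [[0, 0, 0], [0, 0, 0], 0.03],
  ],
)

```text
clock: 12.4
position: [0.5751, -0.2809, 0.1931]
ee_rot: [0.895, 3.011, 0.0]
force: [-0.2, 0.5, -5.6]
width: 0.388
```

Emit:
send_rows(
  deltas=[
    [[0, 0, -0.002], [0, 0, 0], 0.03],
    [[0, 0, -0.002], [0, 0, 0], 0.03],
    [[0, 0, -0.002], [0, 0, 0], 0.03],
    [[0, 0, -0.002], [0, 0, 0], 0.03],
    [[0, 0, -0.002], [0, 0, 0], 0.03],
    [[0, 0, -0.001], [0, 0, 0], 0.03],
    [[0, 0, -0.001], [0, 0, 0], 0.03],
    [[0, 0, 0], [0, 0, 0], 0.03],
    [[0, 0, 0], [0, 0, 0], 0.03],
    [[0, 0, 0], [0, 0, 0], 0.03],
  ],
)

```text
clock: 13.4
position: [0.5749, -0.2808, 0.1807]
ee_rot: [0.895, 3.011, 0.0]
force: [0.6, 0.3, -6.0]
width: 0.384
```

Emit:
send_rows(
  deltas=[
    [[0, 0, -0.001], [0, 0, 0], 0.03],
    [[0, 0, -0.001], [0, 0, 0], 0.03],
    [[0, 0, -0.001], [0, 0, 0], 0.03],
    [[0, 0, -0.001], [0, 0, 0], 0.03],
    [[0, 0, -0.0005], [0, 0, 0], 0.03],
    [[0, 0, -0.0005], [0, 0, 0], 0.03],
    [[0, 0, 0], [0, 0, 0], 0.03],
    [[0, 0, 0], [0, 0, 0], 0.03],
    [[0, 0, 0], [0, 0, 0], 0.03],
    [[0, 0, 0], [0, 0, 0], 0.03],
  ],
)

```text
clock: 14.4
position: [0.5752, -0.2805, 0.1758]
ee_rot: [0.894, 3.011, 0.001]
force: [3.5, 2.9, -4.9]
width: 0.384
```

Emit:
send_rows(
  deltas=[
    [[0.0005, 0.0004, 0], [0, 0, 0], 0.03],
    [[0, 0, 0], [0, 0, 0], 0.03],
    [[0, 0, -0.0005], [0, 0, 0], 0.03],
    [[0, 0, -0.0005], [0, 0, 0], 0.03],
    [[0, 0, -0.0005], [0, 0, 0], 0.03],
    [[0, 0, 0], [0, 0, 0], 0.03],
    [[0, 0, 0], [0, 0, 0], 0.03],
    [[0, 0, 0], [0, 0, 0], 0.03],
    [[0, 0, 0], [0, 0, 0], 0.03],
    [[0, 0, 0], [0, 0, 0], 0.03],
  ],
)

```text
clock: 15.4
position: [0.5754, -0.2803, 0.1741]
ee_rot: [0.895, 3.011, 0.001]
force: [3.9, 3.1, -5.8]
width: 0.385
```

```bash
python3 -c "
from h import *
s=arm.observe();print(s['position'],s['force'],s['ft_torque'])"
```

```text
[ 0.57543185 -0.28032034  0.17411863] [ 3.85832248  3.06673267 -5.77288285] [ 0.89745717 -1.3156623  -0.00851488]
```

Emit:
send_rows(
  deltas=[
    [[0.0006, 0.0005, 0], [0, 0, 0], 0.03],
    [[0, 0, 0], [0, 0, 0], 0.03],
    [[0, 0, -0.0005], [0, 0, 0], 0.03],
    [[0, 0, -0.0005], [0, 0, 0], 0.03],
    [[0, 0, 0], [0, 0, 0], 0.03],
    [[0, 0, 0], [0, 0, 0], 0.03],
    [[0, 0, 0], [0, 0, 0], 0.03],
    [[0, 0, 0], [0, 0, 0], 0.03],
    [[0, 0, 0], [0, 0, 0], 0.03],
    [[0, 0, 0], [0, 0, 0], 0.03],
  ],
)

```text
clock: 16.4
position: [0.5757, -0.2801, 0.173]
ee_rot: [-0.895, -3.011, 0.0]
force: [1.2, 1.5, -6.6]
width: 0.386
```

```bash
python3 -c "
from h import *
s=arm.observe();print(s['position'],s['force'],s['ft_torque'])"
```

```text
[ 0.57567037 -0.28011492  0.17303522] [ 1.21157834  1.5363524  -6.6255784 ] [ 0.47947524 -0.78935196 -0.00098787]
```

Good: the side force is falling and there is no upward push. On to seating.

Emit:
send_rows(
  deltas=[
    [[0.0002, 0.0003, -0.0005], [0, 0, 0], 0.03],
    [[0, 0, -0.0005], [0, 0, 0], 0.03],
    [[0, 0, -0.0005], [0, 0, 0], 0.03],
    [[0, 0, -0.0005], [0, 0, 0], 0.03],
    [[0, 0, -0.0005], [0, 0, 0], 0.03],
    [[0, 0, 0], [0, 0, 0], 0.03],
    [[0, 0, 0], [0, 0, 0], 0.03],
    [[0, 0, 0], [0, 0, 0], 0.03],
    [[0, 0, 0], [0, 0, 0], 0.03],
    [[0, 0, 0], [0, 0, 0], 0.03],
  ],
)

```text
clock: 17.4
position: [0.576, -0.2799, 0.1708]
ee_rot: [0.895, 3.011, -0.0]
force: [0.3, -0.2, -0.3]
width: 0.388
```

```bash
python3 -c "
from h import *
s=arm.observe();print(s['position'],s['force'],s['ft_torque'])"
```

```text
[ 0.57604454 -0.2798936   0.1708382 ] [ 0.29718797 -0.24172566 -0.33219946] [ 0.08888404 -0.06584451  0.00576615]
```

The weight is now carried by the taper at the expected home height (0.171). A small firm push, then check.

Emit:
send_rows(
  deltas=[
    [[0, 0, -0.0005], [0, 0, 0], 0.03],
    [[0, 0, -0.0005], [0, 0, 0], 0.03],
    [[0, 0, -0.0005], [0, 0, 0], 0.03],
    [[0, 0, 0], [0, 0, 0], 0.03],
    [[0, 0, 0], [0, 0, 0], 0.03],
    [[0, 0, 0], [0, 0, 0], 0.03],
    [[0, 0, 0], [0, 0, 0], 0.03],
    [[0, 0, 0], [0, 0, 0], 0.03],
    [[0, 0, 0], [0, 0, 0], 0.03],
    [[0, 0, 0], [0, 0, 0], 0.03],
  ],
)

```text
clock: 18.4
position: [0.5762, -0.2799, 0.1706]
ee_rot: [0.895, 3.01, -0.001]
force: [-5.4, 1.4, 10.5]
width: 0.388
```

```bash
python3 -c "
from h import *
s=arm.observe();print(s['position'],s['force'],s['ft_torque'])"
```

```text
[ 0.57615222 -0.27992793  0.17058959] [-5.38242215  1.35294704 10.47338218] [ 0.312804    0.91129708 -0.02016901]
```

Firmly seated: 1.5 mm of command gave only 0.25 mm of motion. I'll relax, open and back off upward.

Emit:
send_rows(
  deltas=[
    [[-0.0002, 0, 0.0007], [0, 0, 0], 0.03],
    [[0, 0, 0], [0, 0, 0], 0.03],
    [[0, 0, 0], [0, 0, 0], 0.05],
    [[0, 0, 0], [0, 0, 0], 0.07],
    [[0, 0, 0], [0, 0, 0], 0.08],
    [[0, 0, 0], [0, 0, 0], 0.08],
    [[0, 0, 0], [0, 0, 0], 0.08],
    [[0, 0, 0], [0, 0, 0], 0.08],
    [[0, 0, 0], [0, 0, 0], 0.08],
    [[0, 0, 0], [0, 0, 0], 0.08],
  ],
)

```text
clock: 19.4
position: [0.5759, -0.2797, 0.1698]
ee_rot: [0.895, 3.011, 0.0]
force: [0.2, 0.2, 0.6]
width: 0.868
```

Emit:
send_rows(
  deltas=[
    [[0, 0, 0.002], [0, 0, 0], 0.08],
    [[0, 0, 0.005], [0, 0, 0], 0.08],
    [[0, 0, 0.01], [0, 0, 0], 0.08],
    [[0, 0, 0.02], [0, 0, 0], 0.08],
    [[0, 0, 0.02], [0, 0, 0], 0.08],
    [[0, 0, 0.02], [0, 0, 0], 0.08],
    [[0, 0, 0.02], [0, 0, 0], 0.08],
    [[0, 0, 0.01], [0, 0, 0], 0.08],
    [[-0.02, 0.03, 0.01], [0, 0, 0], 0.08],
    [[-0.02, 0.03, 0], [0, 0, 0], 0.08],
  ],
)

```text
clock: 20.4
position: [0.5361, -0.2194, 0.2879]
ee_rot: [0.897, 3.009, 0.001]
force: [0.2, 1.2, 0.4]
width: 0.87
```

Emit:
send_rows(
  deltas=[
    [[-0.02, 0.03, 0.01], [0, 0, 0], 0.08],
    [[-0.02, 0.03, 0.01], [0, 0, 0], 0.08],
    [[-0.02, 0.03, 0.01], [0, 0, 0], 0.08],
    [[-0.02, 0.03, 0.01], [0, 0, 0], 0.08],
    [[0, 0.03, 0], [0, 0, 0], 0.08],
    [[0, 0.03, 0], [0, 0, 0], 0.08],
    [[0, 0, 0], [0, 0, 0], 0.08],
    [[0, 0, 0], [0, 0, 0], 0.08],
    [[0, 0, 0], [0, 0, 0], 0.08],
    [[0, 0, 0], [0, 0, 0], 0.08],
  ],
)

```text
clock: 21.4
position: [0.4559, -0.0408, 0.3267]
ee_rot: [-0.898, -3.01, 0.0]
force: [0.0, -0.2, 0.4]
width: 0.869
```

```bash
python3 - <<'E'
from h import *
a=get_image('side');b=get_image('top');p=camera_params('side')
g=np.array([.576,-.280]);z=.1435
for n,Z in(('top',z+.076),('under',z)):print(n,(proj(p,[*g,Z])-[228,220])*5, proj(camera_params('top'),[*g,Z]))
o=np.load('side.npy');print('rest diff',[int((np.abs(a[s].astype(int)-o[s]).max(2)>60).sum()) for s in (np.s_[150:240,180:245],np.s_[130:260,265:340])])
save('c6.png',np.hstack([cv2.resize(a[220:320,228:308],(400,500),interpolation=cv2.INTER_CUBIC),cv2.resize(b[150:250,320:400],(400,500),interpolation=cv2.INTER_CUBIC)]))
E
```

```text
top [[255.90099312 201.25065813]] [[380.08746989 190.05699418]]
under [[248.96961846 303.63255852]] [[371.20497944 194.91648006]]
rest diff [327, 67]
```

View pics/c6.png

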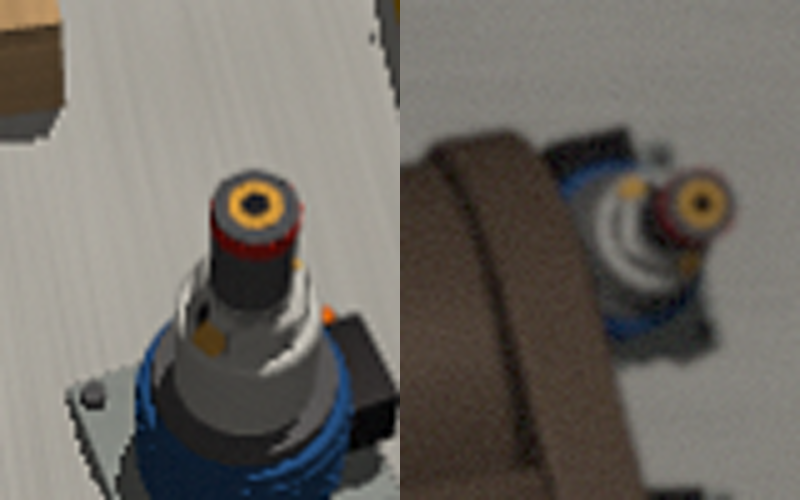

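The final crop shows the holder upright in the larger spindle. Its top is at (256,203), against (256,201) predicted for fully home, and the dogs sit in the flange slots. Handing in.

```bash
python3 -c "
from h import *
print(arm.observe()['clock'],arm.observe()['force']);print(job.sign_off())"
```

```text
21.5 [0.78732338 0.25287776 0.1614163 ]
the job is handed in; nothing more can be done
None
```

I took the red-banded holder out of the left socket of the rack and turned it about 1.0 rad to line its slots up with the brass dogs. I then eased it down into the larger spindle, pushed it home gently, let go and backed off. I handed the job in at about 21.5 s; sign-off gives no verdict.

**Seating:** the taper took the holder's weight at TCP z = 0.171, the expected home height. A push that read 10 N at the wrist moved it only 0.25 mm further. After I let go, its top was within about half an image pixel (roughly 1 mm) of where a fully home, upright holder should be. The dogs showed in the slots in the last picture.

**Checks that were weaker or disagreed:**
- **Side force:** it reached about 5 N on the way in, and I shifted the holder roughly 1 mm to relieve it.
- **Bystanders:** a crude before/after image comparison showed changed pixels around the rack (327) and around the electrode box and cap (67). I put these down to the arm's shadow and cover but did not check them one by one. No force reading suggested the arm touched anything other than the holder.

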